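Open the combination padlock and hold it up

TASK

The stock cabinet's combination padlock lies dial up in its wooden rest on the jeweller's bench, under the lamp. Swing the lamp well clear (its head a good 20 cm from the rest, and leave it there), then, with the padlock still in the rest, turn the black dial until its white line clicks in at the red mark, pull the shackle fully open, and lift the open padlock out, ready for the hasp. Finish while still holding it up in the gripper, a good 15 cm above the bench and clear of the rest; leave the bottle, hammer and file where they are.

Things in the scene. Friction and masses are not known exactly. Their poses are not given: they have to be found in the camera images.
- rest_floor (a point): centre of the pocket floor of the fixed dark wood lock rest, 35 mm above the bench. The rest is 78 mm (its x) by 92 mm (its y) by 35 mm, with 8 mm high rims round a 63 x 63 mm pocket where the padlock lies with 1.5 mm play on each side. Axes: z up, -x is the side where the shackle sticks out
- lock: the padlock: brass body 60 x 60 x 28 mm, whole lock about 0.28 kg, lying dial up in the pocket. Origin at the centre of its underside, z up, its -x points out along the shackle. A red mark on the top face at its -x edge shows where the dial opens
- lock_center (a point): centre of the padlock's brass body, 14 mm above its underside (49 mm above the bench while it lies in the rest)
- dial_grip (a point): on the dial's vertical axis, the middle of the padlock's top face, 42 mm above the padlock's underside; turns with the dial. Black disc 48 mm across, 4 mm thick, lying on the top face; on it a grip bar 36 mm long (this point's x), 10 mm wide (y), from 32 to 52 mm above the padlock's underside. A white line on the bar's top runs from the axis to its -x end
- dial (a joint): dial angle relative to the padlock (rad), growing clockwise seen from above; 0 is the open notch: white line at the red mark, bar along the padlock's x. Starts 0.52 to 1.57 short: turn clockwise. Click notches every 0.524 rad hold the dial; about 0.1 N m leaves one; let go within 0.2 rad of a notch it springs in. The shackle is free only within 0.15 rad of 0
- shackle_grip (a point): midway between the straight legs of the steel shackle, 60 mm from the dial's axis along the padlock's -x while closed (30 mm out of the brass body), 14 mm above the padlock's underside; moves with the shackle. Legs: 8 mm round bars along x, 42 mm over both, straight for 42 mm out of the body; the cross bar lies 22 mm further out. Free space beneath down to the bench
- shackle (a joint): how far the shackle is pulled out of the brass body along the padlock's -x (m): 0 closed, 0.016 fully open at its stop. When freed it slides with about 1.2 N and stays where it is left; it stays in the lock, so the padlock can be lifted by it
- lamp_knob (a point): centre of the upright black knob, 14 mm across, 45 mm high, on the green lamp head; 270 mm above the bench. Its +x points along the arm (12 mm tube at 236 mm) to the upright hinge axis 270 mm away, on a fixed post. Swings 1.4 rad counter-clockwise seen from above, towards the robot's right (-y), 0.35 the other way; 1 N moves it, it stays. Head: 90 mm across, from 191 to 245 mm high
- bottle: blue plastic bottle 52 mm across and 140 mm high, bystander; origin at the centre of its underside
- hammer: hammer 220 mm long lying on the bench, bystander; its x runs along the handle
- file: wooden-handled hand file 180 mm long lying on the bench, bystander; its x runs along it
Mind the look-alikes: they are no part of the job. What is shaped like the lock but pink or purple is not meant. Leave any orange look-alike of the part that bears rest_floor alone.

How it is judged:
By the outcome, as a careful person would: the job done as asked, in the order asked, and still so for the second after the job is handed in, while the arm keeps its last pose, push and grip.
It also fails if it takes over 58 s, if anything falls off the work surface, if the arm or the gripper's body presses on something with over 40 N, if the wrist force passes 120 N, or if a joint passes its speed limit or range.

ROBOT

A 6-joint arm with a two-finger parallel gripper is mounted at the origin on the work surface. World frame = base frame: x ahead of the robot, y to its left, z up, the work surface at z = 0. Lengths are in m, angles in rad, forces in N, time in s.
With the tool pointing down it reaches from about 0.3 to 0.85 m from the base axis. Payload 4.2 kg.
Tool frame: the origin (TCP) lies at the very end of the fingers, on their centre line; the grasp point (between the pads) lies behind it (grip_point_offset is the z of the grasp point in the tool frame, in m); z points along the fingers, y is the line along which they close (so a half turn about z gives the same grasp; the last joint's range is limited). The gripper opens to 91 mm and grips with 3 to 60 N. Pads are 32 mm wide; open, the fingers measure 118 mm over their backs; the gripper's body (76 mm by 178 mm) begins 60 mm behind the grasp point.
Start: joints at [-1.354, 0.32, 1.565, -0, 1.257, -0.02], TCP at [0.135, -0.559, 0.214] pointing down, gripper open.
Joint ranges: [-3.11, 3.11], [-0.84, 2.01], [0.21, 2.61], [-1.34, 4.49], [0.05, 2.63], [-2.56, 2.56]. Speed limits (rad/s): [2.57, 2.57, 3.14, 3.14, 3.14, 3.14].

INTERFACE

Orientations are given as [roll, pitch, yaw] about the fixed x, y, z axes, in that order (R = Rz(yaw) Ry(pitch) Rx(roll)).
In Python, from station import * gives the robot as it stands. The module is installed in compiled form; this text tells all that it offers.
- The arm moves only by the tool step_arm, never from a script. Its argument "series" is one flat list of numbers, 7 for each row, row after row: the shift along the tool's x, y, z in m, then the turn, a rotation vector about the tool's x, y, z in degrees, then the opening, from -1 (shut) to 1 (fully open). In form: [dx, dy, dz, ax, ay, az, claw, dx, dy, dz, ax, ay, az, claw, ...]. A call has 1 to 10 rows; each row is the pose to reach, as a shift and turn from the pose commanded when the call began, along the tool's axes at that moment; what a row does not reach only later rows make up. A row lasts 1/8 s, in which the tool goes at most 62.5 mm and 10.7 degrees, less where a joint would pass 70% of its speed; a pose out of reach is approached as far as the arm can. A call with a gripper value outside its range is refused whole. The fingers move at their own pace and stop on an object; the grip force is fixed at half the most. Time passes only in rows, so rows that repeat a pose let the fingers close. It gives the time, the measured TCP pose, the force, the opening and the grip force at its end, in the units of the state.
- read_state(): the state, without advancing time (a new reading comes with each control period).
- camera(name): name is "scene" or "side" or "wrist"; returns a dict with "img" (420x560x3 uint8, blue, green, red), "fx", "fy", "cx", "cy" (pixels), "rvec" (rotation vector, rad) and "tvec" (3), from world to camera coordinates, as OpenCV has them. Camera axes: x right, y down, z forward; pixel columns grow to the right and rows downward; lengths in m; the calibration is good to about 2 mm. A picture is of the moment at which its call begins. There is no depth.
- job_done(): hands the job in; it is judged then, once.
The state is a dict: "t": time; "joints": joint angles; "qvel": joint speeds; "tau": joint torques, N m; "eef_pos": TCP position; "tcp_rot": TCP orientation; "contact_force": force on the tool from outside, world axes, zero at the start; "wrist_torque": the same for the moment, N m; "width": finger opening in m; "grasp_force": force on a finger pad.
Only numpy, scipy, OpenCV 4.12 (cv2) and the standard library are available. Lean on these libraries where they do the work, as an engineer would, in place of code of your own. Each camera call takes 0.05 s, during which the arm holds its last target. There are 200 camera calls.

## Working session

There is one attempt and no reset: what is moved stays moved. The work goes in short steps, Python scripts to look and compute and a tool call to move; the robot and the scene stay as the last step left them, time stands still between calls to the robot, and variables do not carry over. Pictures are saved under pics/ and viewed, at most 10 in all, crops included, and the job is handed in when it is done.

Besides the shell and the picture viewer there is one more tool, called by a JSON object that holds its "api" and its "payload", one argument or row to a line. step_arm: Moves the arm, as the interface text tells. Its arguments: {"type":"object","properties":{"series":{"type":"array"}},"required":["series"]}

```bash
mkdir -p pics; cat > h.py <<'E'
from station import *
import numpy as np, cv2
from scipy.spatial.transform import Rotation as R
def snap(n,f=None):
    c=camera(n)
    if f: cv2.imwrite('pics/'+f,c['img'])
    return c
def ray(c,u,v):
    M=cv2.Rodrigues(np.array(c['rvec'],float))[0]; t=np.array(c['tvec'],float).ravel()
    d=M.T@np.array([(u-c['cx'])/c['fx'],(v-c['cy'])/c['fy'],1.]); return -M.T@t,d/np.linalg.norm(d)
def onz(c,u,v,z):
    o,d=ray(c,u,v); return o+d*(z-o[2])/d[2]
def tri(c1,p1,c2,p2):
    o1,d1=ray(c1,*p1);o2,d2=ray(c2,*p2)
    s=np.linalg.lstsq(np.c_[d1,-d2],o2-o1,rcond=None)[0]
    a=o1+d1*s[0];b=o2+d2*s[1]; return (a+b)/2,np.linalg.norm(a-b)
def proj(c,p):
    return cv2.projectPoints(np.array(p,float).reshape(-1,1,3),np.array(c['rvec'],float),np.array(c['tvec'],float),np.array([[c['fx'],0,c['cx']],[0,c['fy'],c['cy']],[0,0,1.]]),None)[0].reshape(-1,2)
E
python3 - <<'E'
from h import *
import pickle
cs={n:snap(n) for n in('scene','side')}
pickle.dump(cs,open('c0.pkl','wb'))
cv2.imwrite('pics/a.png',cs['scene']['img']); cv2.imwrite('pics/b.png',cs['side']['img'])
s=read_state();print({k:np.round(v,3) for k,v in s.items()})
for n in cs: print(n,ray(cs[n],280,210))
E
```

```text
{'t': np.float64(0.1), 'joints': array([-1.354,  0.32 ,  1.566,  0.   ,  1.257, -0.02 ]), 'qvel': array([-0.   , -0.001, -0.003, -0.001,  0.001,  0.002]), 'tau': array([ -0.   , -41.333, -23.251,   0.073,   0.042,  -0.   ]), 'eef_pos': array([ 0.135, -0.559,  0.213]), 'tcp_rot': array([-3.14 , -0.   ,  0.237]), 'contact_force': array([-0.184, -0.727, -0.434]), 'wrist_torque': array([-0.053,  0.012,  0.015]), 'grasp_force': np.float64(0.0), 'width': np.float64(0.092)}
scene (array([1.02798686, 0.34259321, 0.80564379]), array([-0.5816559 , -0.33288569, -0.74220181]))
side (array([-0.093083  ,  0.71394105,  0.69691815]), array([ 0.58127058, -0.64492553, -0.49618099]))
```

View pics/a.png

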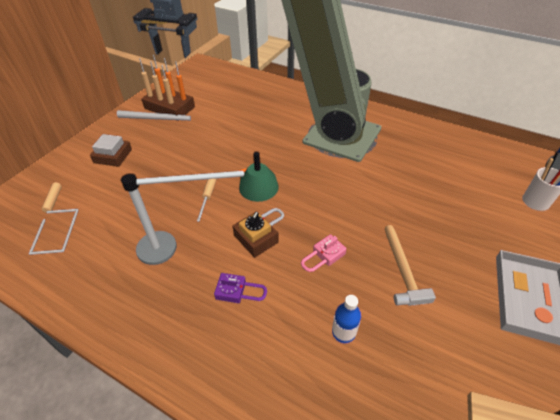

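View pics/b.png

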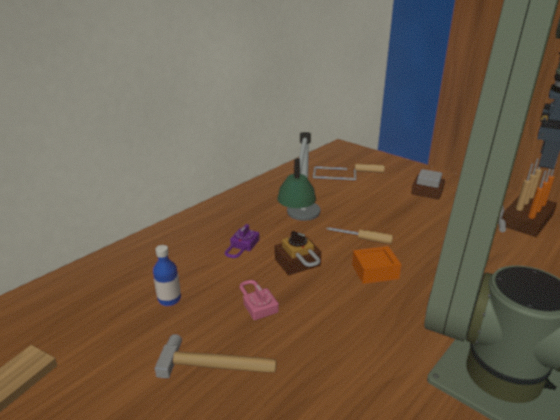

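Candidates for the lock are brass in dark rest at scene (256,232) / side (297,250), pink at (328,252) and purple at (231,288). I choose the brass one. The orange rest at side (376,264) is a look-alike. The lamp knob is at scene (257,160) / side (297,168), and its hinge at scene (130,182) / side (305,138).

```bash
python3 - <<'E'
from h import *
import pickle
cs=pickle.load(open('c0.pkl','rb'));a,b=cs['scene'],cs['side']
A=cv2.resize(a['img'][145:265,215:305],None,fx=4,fy=4,interpolation=3)
B=cv2.resize(b['img'][160:280,250:340],None,fx=4,fy=4,interpolation=3)
cv2.imwrite('pics/c.png',np.hstack([A,B]))
print('knobtop',tri(a,(257,153),b,(297,160)),'hinge',tri(a,(130,178),b,(305,134)))
print('hinge236',onz(a,130,183,.236),onz(b,305,142,.236))
print('lock',tri(a,(256,226),b,(297,243)), onz(a,256,226,.07))
print('purple',onz(a,231,288,.03),'pink',onz(a,328,252,.03),'bottle',onz(a,347,335,0),'orange',onz(b,376,264,.03),'post',onz(a,156,245,0),'file',onz(a,208,190,0),'hammer',onz(a,400,250,0),onz(a,415,297,0))
E
```

```text
knobtop (array([ 0.50647419, -0.00832305,  0.28719335]), np.float64(0.0016243658752074434)) hinge (array([ 0.66214369, -0.22760473,  0.24667266]), np.float64(0.0007936012481911429))
hinge236 [ 0.66633996 -0.22803295  0.236     ] [ 0.64149459 -0.20232188  0.236     ]
lock (array([ 0.51562722, -0.02147354,  0.05666762]), np.float64(0.003406634918360471)) [ 0.5259239  -0.01326126  0.07      ]
purple [0.68190329 0.01335834 0.03      ] pink [0.48455267 0.16488751 0.03      ] bottle [0.64422504 0.28477618 0.        ] orange [ 0.34132609 -0.11101079  0.03      ] post [ 0.65646343 -0.24035792  0.        ] file [ 0.42883731 -0.24222143  0.        ] hammer [0.36990485 0.31595924 0.        ] [0.48351902 0.3871129  0.        ]
```

View pics/c.png

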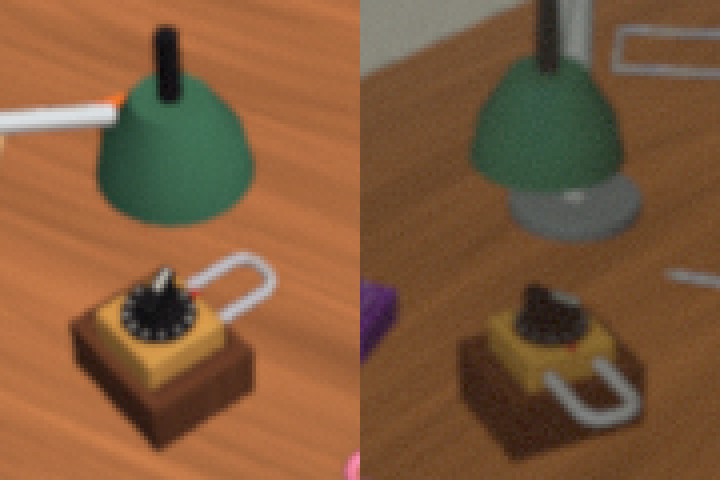

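The crop confirms it: brass lock in the dark rest, at scene about (256,226), white line visible, under the green lamp head. Next is the knob.

```bash
cat >> h.py <<'E'
def to(pts,yaw=None):
    s=read_state();r=R.from_euler('xyz',s['tcp_rot']);p=np.array(s['eef_pos'])
    for q in pts:
        print('d',np.round(r.inv().apply(np.array(q)-p),4), 'az',None if yaw is None else round(float(np.degrees(-(yaw-s['tcp_rot'][2]))),1))
E
python3 - <<'E'
from h import *
import station;print([n for n in dir(station) if n[0]!='_'], getattr(station,'grip_point_offset',None))
to([(.135,-.559,.35),(.506,-.008,.35),(.506,-.008,.258)])
E
```

```text
['IKError', 'camera', 'grip_point_offset', 'job_done', 'read_state'] -0.0188
d [ 1.000e-04  3.000e-04 -1.368e-01] az None
d [ 0.49   -0.4483 -0.1361] az None
d [ 0.49   -0.4482 -0.0441] az None
```

{"api": "step_arm", "payload": {
  "series": [0,0,-0.06,0,0,0,1,0,0,-0.12,0,0,0,1,0.03,-0.03,-0.137,0,0,0,1,0.07,-0.065,-0.137,0,0,0,1,0.11,-0.1,-0.137,0,0,0,1,0.15,-0.137,-0.137,0,0,0,1,0.19,-0.174,-0.137,0,0,0,1,0.23,-0.21,-0.137,0,0,0,1,0.27,-0.247,-0.137,0,0,0,1,0.31,-0.284,-0.137,0,0,0,1]
}}

```text
t: 1.35
eef_pos: [0.3701, -0.2085, 0.3507]
tcp_rot: [3.142, 0.0, 0.237]
contact_force: [1.4, 0.1, -0.1]
width: 0.0912
grasp_force: 0.0
```

{"api": "step_arm", "payload": {
  "series": [0.04,-0.037,0,0,0,0,1,0.08,-0.073,0,0,0,0,1,0.12,-0.11,0,0,0,0,1,0.16,-0.146,0,0,0,0,1,0.18,-0.164,0,0,0,0,1,0.18,-0.164,0,0,0,0,1,0.18,-0.164,0,0,0,0,1]
}}

```text
t: 2.22
eef_pos: [0.5055, -0.0091, 0.3507]
tcp_rot: [3.141, 0.001, 0.237]
contact_force: [0.8, 0.5, -0.4]
width: 0.0912
grasp_force: 0.0
```

```bash
python3 - <<'E'
from h import *
s=read_state();print(np.round(s['joints'],3),np.round(s['eef_pos'],4),s['tcp_rot'])
c=snap('wrist','d.png');print(ray(c,280,210))
print(proj(c,[(.506,-.008,.29),(.506,-.008,.25)]))
to([(.506,-.008,.35),(.506,-.008,.254)])
E
```

```text
[-4.000e-02  1.530e-01  1.451e+00 -1.000e-03  1.539e+00  1.294e+00] [ 0.5055 -0.0091  0.3507] [3.14119370e+00 1.25969202e-03 2.36543045e-01]
(array([0.58603962, 0.01065857, 0.52113981]), array([-0.28903211, -0.06865804, -0.95485418]))
[[279.54426372 222.21018805]
 [279.63355244 207.76577438]]
d [ 0.0008 -0.0012  0.0009] az None
d [ 0.0009 -0.0012  0.0969] az None
```

View pics/d.png

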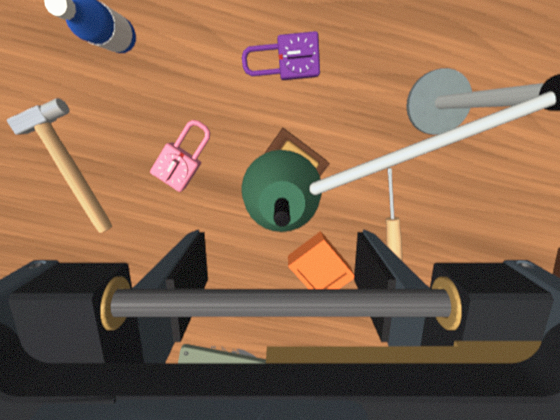

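The knob is at (281,212), right where I predicted it. Descending to grip.

{"api": "step_arm", "payload": {
  "series": [0.001,0,0.04,0,0,0,1,0.001,-0.001,0.08,0,0,0,1,0.001,-0.001,0.096,0,0,0,1,0.001,-0.001,0.096,0,0,0,-1,0.001,-0.001,0.096,0,0,0,-1,0.001,-0.001,0.096,0,0,0,-1,0.001,-0.001,0.096,0,0,0,-1,0.001,-0.001,0.096,0,0,0,-1]
}}

```text
t: 3.28
eef_pos: [0.507, -0.0073, 0.2552]
tcp_rot: [3.141, -0.001, 0.237]
contact_force: [0.4, 0.5, 0.5]
width: 0.0442
grasp_force: 0.0
```

```bash
python3 - <<'E'
from h import *
s=read_state();print(np.round(s['joints'],3),np.round(s['eef_pos'],4),s['width'],s['grasp_force'],s['contact_force'])
h=np.array([.662,-.228]); k=s['eef_pos'][:2]; v=k-h
print(np.linalg.norm(v),np.degrees(np.arctan2(v[1],v[0])))
import math
u=v/np.linalg.norm(v)*.27; hc=k-u
to([np.r_[hc+R.from_euler('z',a,degrees=True).as_matrix()[:2,:2]@u,s['eef_pos'][2]] for a in (4,8,16,24,32,40,48,56,64,70,76)])
E
```

```text
[-0.037  0.187  1.642 -0.     1.312  1.297] [ 0.507  -0.0073  0.2552] 0.044211335990504176 0.0 [0.44180872 0.49495933 0.4985458 ]
0.26974148011828813 125.08030356768963
d [-0.0173  0.0075 -0.    ] az None
d [-0.034   0.0162 -0.    ] az None
d [-0.0654  0.037  -0.    ] az None
d [-0.0936  0.062  -0.    ] az None
d [-0.1181  0.0906 -0.    ] az None
d [-1.383e-01  1.224e-01 -1.000e-04] az None
d [-1.539e-01  1.567e-01 -1.000e-04] az None
d [-0.1646  0.1928 -0.    ] az None
d [-0.1702  0.23   -0.    ] az None
d [-0.1709  0.2583 -0.    ] az None
d [-0.1687  0.2865 -0.    ] az None
```

Fingers are slow; a few rows to finish the grip, then swing.

{"api": "step_arm", "payload": {
  "series": [0,0,0,0,0,0,-1,0,0,0,0,0,0,-1,0,0,0,0,0,0,-1,0,0,0,0,0,0,-1,0,0,0,0,0,0,-1,0,0,0,0,0,0,-1]
}}

```text
t: 4.03
eef_pos: [0.5081, -0.0091, 0.2549]
tcp_rot: [3.137, -0.002, 0.237]
contact_force: [3.5, -5.1, -1.8]
width: 0.0133
grasp_force: 30.0
```

{"api": "step_arm", "payload": {
  "series": [-0.0173,0.0075,0,0,0,0,-1,-0.034,0.0162,0,0,0,0,-1,-0.05,0.026,0,0,0,0,-1,-0.0654,0.037,0,0,0,0,-1,-0.0936,0.062,0,0,0,0,-1,-0.1181,0.0906,0,0,0,0,-1,-0.1383,0.1224,0,0,0,0,-1]
}}

```text
t: 4.9
eef_pos: [0.3986, -0.1582, 0.2549]
tcp_rot: [-3.138, 0.002, 0.238]
contact_force: [2.2, 1.8, -0.9]
width: 0.0131
grasp_force: 30.0
```

{"api": "step_arm", "payload": {
  "series": [-0.0156,0.0343,0,0,0,0,-1,-0.0263,0.0704,0,0,0,0,-1,-0.0319,0.1076,0,0,0,0,-1,-0.0326,0.1359,0,0,0,0,-1,-0.0304,0.1641,0,0,0,0,-1,-0.0304,0.1641,0,0,0,0,-1,-0.0304,0.1641,0,0,0,0,1,-0.0304,0.1641,0,0,0,0,1,-0.0304,0.1641,0,0,0,0,1,-0.0304,0.1641,0,0,0,0,1]
}}

```text
t: 6.15
eef_pos: [0.4101, -0.3251, 0.255]
tcp_rot: [-3.142, -0.0, 0.237]
contact_force: [-0.2, 0.1, -0.3]
width: 0.0506
grasp_force: 0.0
```

{"api": "step_arm", "payload": {
  "series": [0,0,0,0,0,0,1,0,0,-0.04,0,0,0,1,0,0,-0.09,0,0,0,1]
}}

```text
t: 6.52
eef_pos: [0.4097, -0.3249, 0.345]
tcp_rot: [-3.139, 0.002, 0.237]
contact_force: [0.2, 0.2, 0.2]
width: 0.0807
grasp_force: 0.0
```

```bash
python3 - <<'E'
from h import *
import pickle
s=read_state();print(np.round(s['joints'],3),np.round(s['eef_pos'],4),s['width'])
a=snap('scene');b=snap('side');pickle.dump((a,b),open('c1.pkl','wb'))
A=cv2.resize(a['img'][165:285,205:315],None,fx=3.6,fy=3.6,interpolation=3)
B=cv2.resize(b['img'][190:310,240:350],None,fx=3.6,fy=3.6,interpolation=3)
cv2.imwrite('pics/e.png',np.hstack([A,B]))
for c in(a,b):
    h=cv2.cvtColor(c['img'],cv2.COLOR_BGR2HSV)
    m=cv2.inRange(h,(60,80,20),(90,255,160)); n,_,st,ct=cv2.connectedComponentsWithStats(m)
    print([(st[i].tolist(),ct[i]) for i in range(1,n) if st[i][4]>150])
    m=cv2.inRange(h,(16,120,110),(28,255,255)); n,_,st,ct=cv2.connectedComponentsWithStats(m)
    print('brass',[(st[i].tolist(),ct[i]) for i in range(1,n) if st[i][4]>60])
E
```

```text
[-0.693  0.184  1.426  0.     1.535  0.641] [ 0.4097 -0.3249  0.345 ] 0.08070730038257473
[([159, 104, 33, 30, 624], array([175.67307692, 118.92948718]))]
brass [([120, 25, 35, 7, 93], array([136.74193548,  27.51612903])), ([239, 219, 32, 23, 309], array([254.60841424, 230.39805825])), ([514, 272, 14, 19, 200], array([520.18 , 280.805])), ([472, 394, 78, 26, 412], array([505.41747573, 407.09951456])), ([474, 408, 42, 12, 103], array([493.40776699, 414.42718447]))]
[([388, 145, 32, 28, 625], array([404.6416, 160.0464]))]
brass [([523, 170, 19, 36, 144], array([532.08333333, 186.49305556])), ([281, 237, 33, 21, 259], array([296.25868726, 247.3976834 ])), ([0, 345, 55, 57, 1004], array([ 21.87151394, 369.51095618])), ([193, 352, 64, 8, 114], array([225.77192982, 355.5       ]))]
```

View pics/e.png

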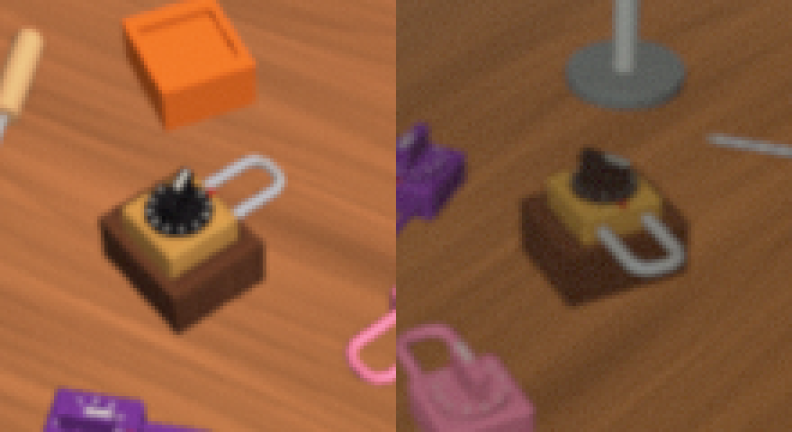

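The lamp is now at scene (176,119), clear of the rest. The brass lock shows at scene (255,225). Moving above it for a wrist view.

```bash
python3 - <<'E'
from h import *
import pickle
a,b=pickle.load(open('c1.pkl','rb'))
d=onz(a,255,222,.067); e=onz(a,281,213,.049); e2=onz(b,240+275/3.6*0+ (660-396)/3.6,190+268/3.6,.049); d2=onz(b,240+(605-396)/3.6,190+182/3.6,.067)
print(d,e,d2,e2)
to([((d[0]+d2[0])/2,(d[1]+d2[1])/2,.25)])
E
```

```text
[ 0.51404856 -0.0236637   0.067     ] [0.44294103 0.01063203 0.049     ] [ 0.51117943 -0.02190689  0.067     ] [0.43715387 0.01063595 0.049     ]
d [ 0.1685 -0.2727  0.0994] az None
```

{"api": "step_arm", "payload": {
  "series": [0.03,-0.045,0,0,0,0,1,0.056,-0.09,0,0,0,0,1,0.084,-0.136,0,0,0,0,1,0.112,-0.182,0,0,0,0,1,0.14,-0.227,0,0,0,0,1,0.168,-0.273,0.02,0,0,0,1,0.168,-0.273,0.07,0,0,0,1,0.168,-0.273,0.099,0,0,0,1,0.168,-0.273,0.099,0,0,0,1]
}}

```text
t: 7.75
eef_pos: [0.5076, -0.0202, 0.2433]
tcp_rot: [-3.14, 0.006, 0.237]
contact_force: [0.3, -0.1, 0.2]
width: 0.0913
grasp_force: 0.0
```

```bash
python3 - <<'E'
from h import *
import pickle
s=read_state();print(np.round(s['joints'],3),np.round(s['eef_pos'],4))
c=snap('wrist');pickle.dump(c,open('c2.pkl','wb'))
u,v=proj(c,[(.5125,-.0228,.067)])[0];u0=int(u)-100;v0=max(int(v)-75,0);print(u0,v0)
cv2.imwrite('pics/f.png',cv2.resize(c['img'][v0:v0+150,u0:u0+200],None,fx=4,fy=4,interpolation=3))
E
```

```text
[-0.062  0.199  1.657 -0.     1.292  1.271] [ 0.5076 -0.0202  0.2433]
184 110
```

View pics/f.png

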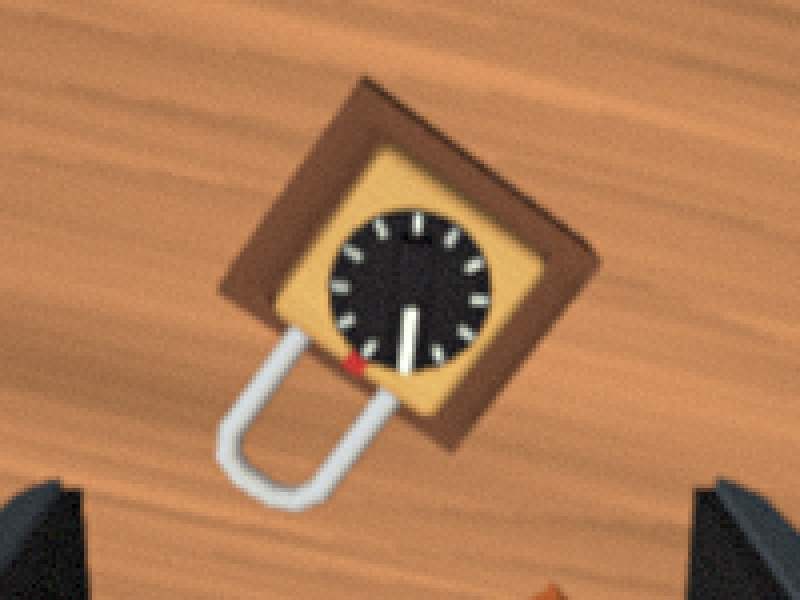

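White line runs (411,308)→(405,373) in the crop, red mark at (355,362), dial centre at (410,290). The dial is about 0.5 rad short.

```bash
python3 - <<'E'
from h import *
import pickle
c=pickle.load(open('c2.pkl','rb'))
W=lambda x,y,z:onz(c,184+(x+.5)/4-.5,110+(y+.5)/4-.5,z)
a=W(411,308,.087);e=W(405,373,.087);r=W(355,362,.063);d=W(410,290,.067)
k=[W(*p,.063) for p in((385,150),(545,265),(430,415),(278,300))];kc=np.mean(k,0)
ang=lambda v:round(float(np.degrees(np.arctan2(v[1],v[0]))),1)
print('axis',a,'end',e,'dial',d,'brass',kc,'red',r)
print('white',ang(e-a),ang(e-d),'red',ang(r-kc),ang(r-d),'edges',ang(k[2]-k[1]),ang(k[3]-k[0]),ang(k[3]-k[2]),ang(k[0]-k[1]))
l1=W(297,333,.049),W(387,395,.049); l2=W(225,430,.049),W(322,490,.049);
print('legs',ang(l2[0]-l1[0]),ang(l2[1]-l1[1]),'bar',W(287,500,.049))
E
```

```text
axis [ 0.51607875 -0.02431307  0.087     ] end [ 0.49767979 -0.02713889  0.087     ] dial [ 0.51672955 -0.02420692  0.067     ] brass [ 0.51739998 -0.02397924  0.063     ] red [ 0.49078635 -0.01378643  0.063     ]
white -171.3 -171.3 red 159.0 158.1 edges 157.9 157.6 65.3 68.2
legs 157.0 160.4 bar [ 0.43689094 -0.00351675  0.049     ]
```

{"api": "step_arm", "payload": {
  "series": [0,0,0,0,0,4.9,1,0,0,0,0,0,4.9,1]
}}

```text
t: 8.05
eef_pos: [0.5103, -0.0209, 0.2476]
tcp_rot: [3.141, -0.003, 0.152]
contact_force: [-0.0, 0.1, -0.3]
width: 0.091
grasp_force: 0.0
```

```bash
python3 - <<'E'
from h import *
to([(.5168,-.0242,.1),(.5168,-.0242,.070)],np.radians(8.7))
E
```

```text
d [0.0054 0.0042 0.1476] az -0.0
d [0.0053 0.0041 0.1776] az -0.0
```

{"api": "step_arm", "payload": {
  "series": [0.005,0.004,0.05,0,0,0,1,0.005,0.004,0.1,0,0,0,0,0.005,0.004,0.14,0,0,0,0,0.005,0.004,0.16,0,0,0,0,0.005,0.004,0.17,0,0,0,0,0.005,0.004,0.17,0,0,0,0]
}}

```text
t: 8.8
eef_pos: [0.5154, -0.0239, 0.0763]
tcp_rot: [3.141, -0.001, 0.152]
contact_force: [0.5, -1.0, 0.1]
width: 0.0463
grasp_force: 0.0
```

```bash
python3 - <<'E'
from h import *
print(read_state()['width'],read_state()['joints'])
to([(.5168,-.0242,.070)],np.radians(8.7))
E
```

```text
0.046345774068728404 [-6.86491483e-02  3.58751936e-01  1.89412874e+00 -8.27856698e-05
  8.88034678e-01  1.35052581e+00]
d [0.0013 0.0005 0.0063] az -0.0
```

{"api": "step_arm", "payload": {
  "series": [0.001,0.0005,0.0055,0,0,0,-0.4,0.001,0.0005,0.0055,0,0,0,-1,0.001,0.0005,0.0055,0,0,0,-1,0.001,0.0005,0.0055,0,0,0,-1,0.001,0.0005,0.0055,0,0,0,-1,0.001,0.0005,0.0055,0,0,0,-1,0.001,0.0005,0.0055,0,0,0,-1,0.001,0.0005,0.0055,0,0,0,-1]
}}

```text
t: 9.8
eef_pos: [0.5162, -0.0242, 0.0707]
tcp_rot: [3.141, -0.001, 0.151]
contact_force: [-0.6, -0.6, 3.7]
width: 0.0099
grasp_force: 30.0
```

Gripped the bar (9.9 mm). Turning clockwise, slightly past 30°.

{"api": "step_arm", "payload": {
  "series": [0,0,0,0,0,6,-1,0,0,0,0,0,12,-1,0,0,0,0,0,18,-1,0,0,0,0,0,24,-1,0,0,0,0,0,29,-1,0,0,0,0,0,31,-1,0,0,0,0,0,31,-1,0,0,0,0,0,31,-1]
}}

```text
t: 10.8
eef_pos: [0.5163, -0.0244, 0.0707]
tcp_rot: [3.141, -0.001, -0.389]
contact_force: [-0.6, -2.4, 6.5]
width: 0.0094
grasp_force: 30.0
```

```bash
python3 - <<'E'
from h import *
s=read_state();print(s['wrist_torque'],s['width'],s['joints'])
E
```

```text
[-0.39148474  0.00672653 -0.11181722] 0.009359849644901698 [-6.91538034e-02  3.66820903e-01  1.89875356e+00 -5.58272952e-04
  8.75086731e-01  1.89085261e+00]
```

{"api": "step_arm", "payload": {
  "series": [0,0,0,0,0,0,0,0,0,0,0,0,0,0,0,0,0,0,0,0,0,0,0,0,0,0,0,0,0,0,-0.03,0,0,0,0,0,0,-0.07,0,0,0,1,0,0,-0.12,0,0,0,1,0,0,-0.12,0,0,0,1]
}}

```text
t: 11.8
eef_pos: [0.5186, -0.0243, 0.1944]
tcp_rot: [-3.139, -0.009, -0.39]
contact_force: [1.2, -1.1, 0.0]
width: 0.0729
grasp_force: 0.0
```

```bash
python3 - <<'E'
from h import *
import pickle
s=read_state();print(np.round(s['joints'],3),np.round(s['eef_pos'],4),s['tcp_rot'])
c=snap('wrist');pickle.dump(c,open('c3.pkl','wb'))
u,v=proj(c,[(.5168,-.0242,.067)])[0];u0=int(u)-100;v0=min(max(int(v)-75,0),270);print(u0,v0)
cv2.imwrite('pics/g.png',cv2.resize(c['img'][v0:v0+150,u0:u0+200],None,fx=4,fy=4,interpolation=3))
E
```

```text
[-0.069  0.241  1.728 -0.     1.164  1.892] [ 0.5186 -0.0243  0.1944] [-3.13871268 -0.00868628 -0.38970312]
181 128
```

View pics/g.png

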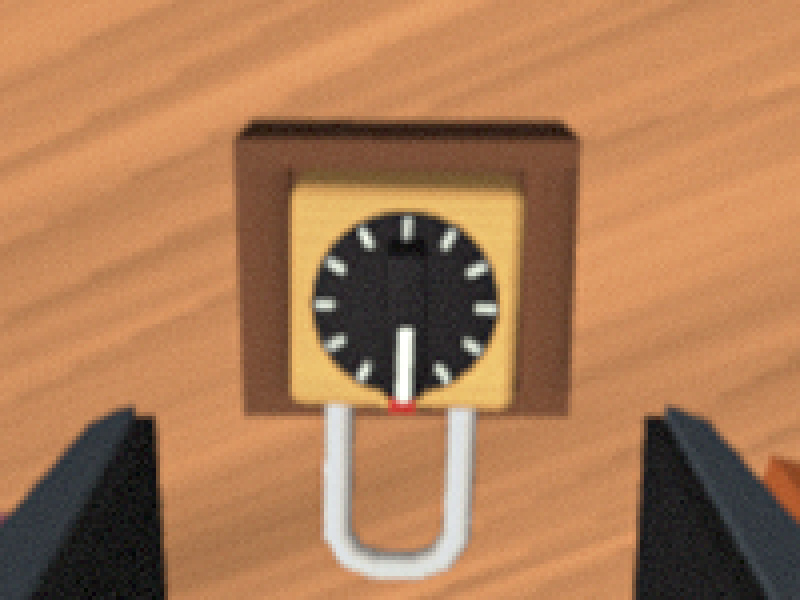

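The white line, at (404,365), is on the red mark at (402,406), so the dial is in. On to the shackle.

```bash
python3 - <<'E'
from h import *
import pickle
c=pickle.load(open('c3.pkl','rb'))
W=lambda x,y,z:onz(c,181+(x+.5)/4-.5,128+(y+.5)/4-.5,z)
l=W(400,500,.049);print(l,'red',W(402,408,.063),'dial',W(405,300,.067),'bodyL/R',W(292,300,.063),W(520,300,.063))
a=np.radians(158);g=np.array([.5166,-.0243])+.061*np.array([np.cos(a),np.sin(a)]);print(g)
to([np.r_[g,.12],np.r_[g,.03]],np.radians(-22))
E
```

```text
[0.45930545 0.00076195 0.049     ] red [ 0.48948376 -0.01225812  0.063     ] dial [ 0.51754183 -0.02461205  0.067     ] bodyL/R [0.52756728 0.00268192 0.063     ] [ 0.50529419 -0.05155007  0.063     ]
[ 0.46004178 -0.001449  ]
d [-0.0614  0.0007  0.0718] az -0.3
d [-0.0618  0.0008  0.1618] az -0.3
```

{"api": "step_arm", "payload": {
  "series": [-0.03,0,0,0,0,0,0.5,-0.061,0,0.02,0,0,0,0.5,-0.061,0,0.07,0,0,0,0.5,-0.061,0,0.11,0,0,0,0.5,-0.061,0,0.14,0,0,0,0.5,-0.061,0,0.155,0,0,0,0.5,-0.061,0,0.162,0,0,0,0.5,-0.061,0,0.162,0,0,0,0.5]
}}

```text
t: 12.85
eef_pos: [0.4588, -0.001, 0.0277]
tcp_rot: [3.141, 0.002, -0.39]
contact_force: [0.3, -0.5, 0.5]
width: 0.0687
grasp_force: 0.0
```

{"api": "step_arm", "payload": {
  "series": [0,0,0,0,0,0,-1,0,0,0,0,0,0,-1,0,0,0,0,0,0,-1,0,0,0,0,0,0,-1,0,0,0,0,0,0,-1]
}}

```text
t: 13.48
eef_pos: [0.4598, -0.0009, 0.0288]
tcp_rot: [-3.141, -0.001, -0.39]
contact_force: [-0.4, 0.3, 3.5]
width: 0.0411
grasp_force: 30.0
```

Gripped at 41–42 mm. Pulling gently along -x.

{"api": "step_arm", "payload": {
  "series": [-0.003,0,0,0,0,0,-1,-0.006,0,0,0,0,0,-1,-0.009,0,0,0,0,0,-1,-0.012,0,0,0,0,0,-1,-0.014,0,0,0,0,0,-1,-0.016,0,0,0,0,0,-1,-0.016,0,0,0,0,0,-1]
}}

```text
t: 14.35
eef_pos: [0.4446, 0.0052, 0.0285]
tcp_rot: [-3.142, 0.0, -0.39]
contact_force: [1.3, 1.1, 3.0]
width: 0.0417
grasp_force: 30.0
```

{"api": "step_arm", "payload": {
  "series": [-0.001,0,0,0,0,0,-1,-0.002,0,0,0,0,0,-1,-0.002,0,0,0,0,0,-1]
}}

```text
t: 14.72
eef_pos: [0.4434, 0.0057, 0.0285]
tcp_rot: [-3.142, -0.001, -0.39]
contact_force: [3.5, -1.8, 2.4]
width: 0.0411
grasp_force: 30.0
```

{"api": "step_arm", "payload": {
  "series": [-0.001,0,0,0,0,0,-1,-0.002,0,0,0,0,0,-1,-0.003,0,0,0,0,0,-1,-0.003,0,0,0,0,0,-1]
}}

```text
t: 15.22
eef_pos: [0.4434, 0.0057, 0.0288]
tcp_rot: [-3.141, -0.007, -0.389]
contact_force: [9.1, -7.5, -2.7]
width: 0.0413
grasp_force: 30.0
```

At the stop: no movement, and the force rises. Relax, release, then go to the body.

{"api": "step_arm", "payload": {
  "series": [0.003,0,0,0,0,0,-1,0.003,0,0,0,0,0,0.5,0.003,0,0,0,0,0,0.5,0.003,0,0,0,0,0,0.5,0.003,0,-0.03,0,0,0,0.5,0.003,0,-0.07,0,0,0,0.8,0.003,0,-0.13,0,0,0,1,0.04,0,-0.165,0,0,0,1,0.08,0,-0.165,0,0,0,1,0.08,0,-0.165,0,0,0,1]
}}

```text
t: 16.48
eef_pos: [0.5157, -0.0241, 0.1933]
tcp_rot: [-3.142, -0.001, -0.391]
contact_force: [-0.1, 0.3, 0.0]
width: 0.0911
grasp_force: 0.0
```

```bash
python3 - <<'E'
from h import *
import pickle
c=snap('wrist');pickle.dump(c,open('c4.pkl','wb'))
u,v=proj(c,[(.5168,-.0242,.067)])[0];u0=int(u)-100;v0=min(max(int(v)-75,0),270);print(u0,v0)
cv2.imwrite('pics/i.png',cv2.resize(c['img'][v0:v0+150,u0:u0+200],None,fx=4,fy=4,interpolation=3))
to([(.5155,-.0238,.1),(.5155,-.0238,.046)],np.radians(-22))
E
```

```text
180 125
d [ 0.0018 -0.0004  0.0928] az -0.4
d [ 0.002  -0.0005  0.1468] az -0.4
```

View pics/i.png

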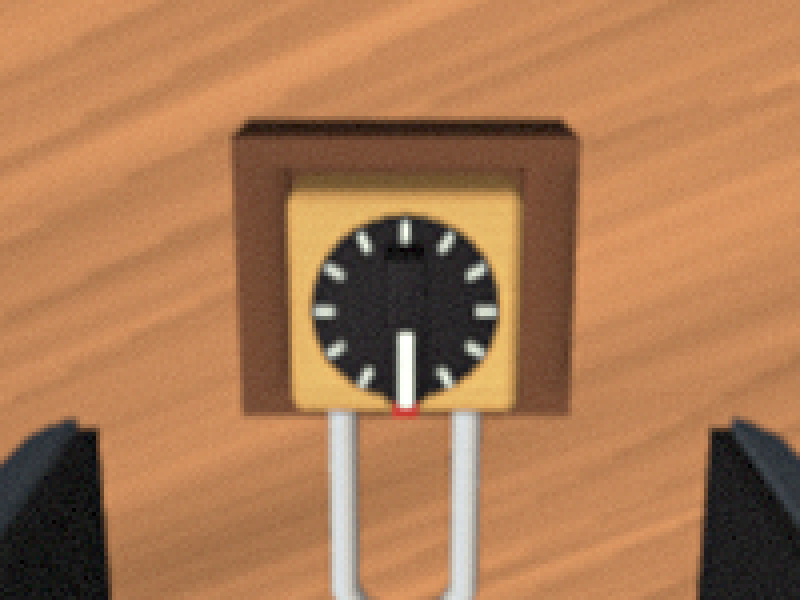

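The shackle is out (cross bar moved from row 555 to about 597) and the dial is still at the mark (405,410). Gripping the body above the rims.

{"api": "step_arm", "payload": {
  "series": [0.001,0,0.05,0,0,0,1,0.001,0,0.09,0,0,0,1,0.001,0,0.12,0,0,0,1,0.001,0,0.135,0,0,0,1,0.001,0,0.143,0,0,0,1,0.001,0,0.146,0,0,0,1,0.001,0,0.146,0,0,0,1]
}}

```text
t: 17.4
eef_pos: [0.5155, -0.0238, 0.0481]
tcp_rot: [-3.141, -0.001, -0.39]
contact_force: [0.3, 0.4, -1.0]
width: 0.0913
grasp_force: 0.0
```

{"api": "step_arm", "payload": {
  "series": [0,0,0,0,0,0,-1,0,0,0,0,0,0,-1,0,0,0,0,0,0,-1,0,0,0,0,0,0,-1,0,0,0,0,0,0,-1,0,0,0,0,0,0,-1]
}}

```text
t: 18.15
eef_pos: [0.5151, -0.0238, 0.0476]
tcp_rot: [3.142, -0.0, -0.39]
contact_force: [0.2, 0.0, 2.3]
width: 0.06
grasp_force: 30.0
```

Gripped at 60 mm. Lifting straight, then shifting aside a little away from the rest.

{"api": "step_arm", "payload": {
  "series": [0,0,-0.006,0,0,0,-1,0,0,-0.015,0,0,0,-1,0,0,-0.03,0,0,0,-1,0,0,-0.06,0,0,0,-1,0,0,-0.1,0,0,0,-1,0,0,-0.14,0,0,0,-1,0,0,-0.18,0,0,0,-1,0,0,-0.21,0,0,0,-1,0,0,-0.22,0,0,0,-1,0,0,-0.22,0,0,0,-1]
}}

```text
t: 19.4
eef_pos: [0.5147, -0.0237, 0.2675]
tcp_rot: [3.142, -0.0, -0.39]
contact_force: [-0.4, 1.0, -2.9]
width: 0.0597
grasp_force: 30.0
```

```bash
python3 - <<'E'
from h import *
s=read_state();print(s['eef_pos'],s['width'],s['grasp_force'],s['contact_force'])
a=snap('scene')
cv2.imwrite('pics/j.png',cv2.resize(a['img'][80:380,120:480],None,fx=2,fy=2,interpolation=3))
E
```

```text
[ 0.5146891  -0.02370559  0.26753618] 0.059735816380013664 29.999390244483948 [-0.37545011  0.98635741 -2.87890195]
```

View pics/j.png

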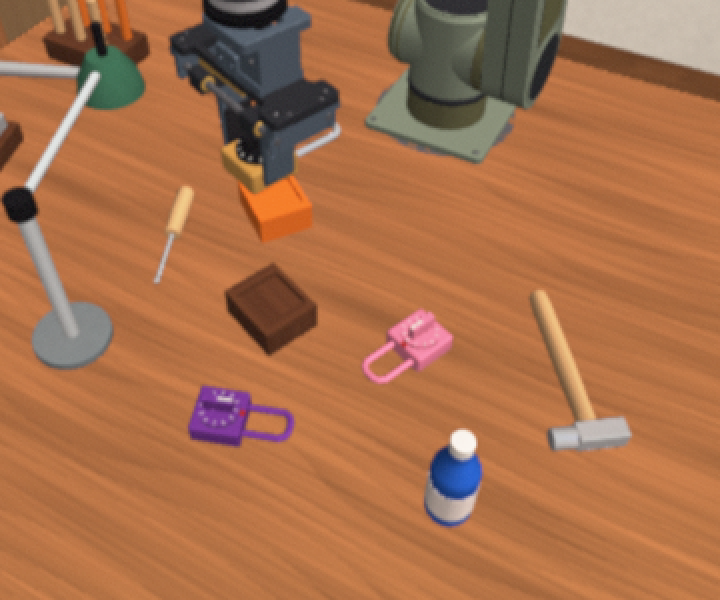

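The open padlock (crop (255,160)) is held about 25 cm up, the rest (270,305) is empty, and the lamp and bystanders are fine.

```bash
python3 -c "from station import *; print(job_done())"
```

```text
the job is handed in; nothing more can be done
None
```

The job is handed in: the lamp is swung well clear, the dial is clicked in at the red mark, the shackle is pulled to its stop, and the open padlock is held about 25 cm above the bench, with the bottle, hammer and file untouched.

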